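# Re-zero the grind ring of a coffee grinder

## Robot

A 7-joint arm with a two-finger parallel gripper is mounted at the origin on a cart in front of the work surface, level with it; the furniture and walls round the work are solid. World frame = base frame: x ahead of the robot, y to its left, z up, the work surface at z = 0. Lengths are in m, angles in rad, forces in N, time in s.
With the tool pointing down it reaches from about 0.425 to 0.875 m from the base axis. Payload 8.4 kg.
Tool frame: the origin (TCP) lies midway between the tips of the shut fingers; the grasp point (between the pads) lies 19 mm behind it; z points along the fingers, y is the line along which they close (so a half turn about z gives the same grasp; the last joint's range is limited). The gripper opens to 85 mm and grips with 20 to 120 N. Pads are 22 mm wide; open, the fingers measure 114 mm over their backs; the gripper's body (76 mm by 85 mm) begins 54 mm behind the grasp point. The pads swing forward as they close: fully open they stand 13 mm farther back than shut.
Start: joints at [-1.268, 0.333, 0.04, 1.465, -0.013, 1.343, -0.059], TCP at [0.254, 0.598, 0.231] pointing down, gripper open.
Joint ranges: [-2.58, 2.58], [-0.38, 2.09], [-1.3, 1.39], [0.25, 2.4], [-1.5, 4.64], [0.08, 2.09], [-2.65, 2.65]. Speed limits (rad/s): [2.22, 2.22, 2.79, 2.79, 3.14, 3.14, 3.14].

## Interface

Orientations are given as a unit quaternion [x, y, z, w].
In Python, from rig import robot gives the robot as it stands. Calls block until the motion is done:
- robot.reach(position, orientation): joint-space move of the TCP to a pose.
- robot.move_l(position, ori=None, vel=0.15): straight line of the TCP; ori=None keeps the orientation; vel is the mean speed in m/s.
- robot.goto_joints(angles): joint-space move.
- robot.move_gripper(opening, strength=None): finger opening in m; strength is the grip in N (None keeps the last); returns when the fingers have stopped.
- robot.pause(seconds).
- robot.inverse_kinematics(position, orientation): joint angles nearest the present ones, or None.
- robot.grab_frame(name): name is "side" or "top"; returns a dict with "color" (480x640x3 uint8, red, green, blue), "fx", "fy", "cx", "cy" (pixels), "extrinsics" (4x4, takes a point from world to camera coordinates). Camera axes: x right, y down, z forward; pixel columns grow to the right and rows downward; lengths in m; the calibration is good to about 2 mm. A picture is of the moment at which its call begins. There is no depth.
A pose or a line that the arm cannot do raises robot.IKError and nothing moves.
- robot.sign_off(): hands the job in; it is judged then, once.
Readings, each from a call of its own:
- robot.read_time(): time.
- robot.read_joint_pos(): joint angles.
- robot.read_joint_vel(): joint speeds.
- robot.read_effort(): joint torques, N m.
- robot.read_tcp_pos(): TCP position.
- robot.read_orientation(): TCP orientation.
- robot.read_ft_force(): force on the tool from outside, world axes, zero at the start.
- robot.read_wrist_torque(): the same for the moment, N m.
- robot.read_finger_gap(): finger opening in m.
- robot.read_grasp_force(): force on a finger pad.
Only numpy, scipy, OpenCV 4.12 (cv2) and the standard library are available. Lean on these libraries where they do the work, as an engineer would, in place of code of your own. Each camera call takes 0.05 s, during which the arm holds its last target. There are 200 camera calls.

## Task

The burrs of the coffee grinder have worn and their touch point must be found again: turn only the outer black grind ring clockwise until you feel the burrs make definite contact, without forcing them, then turn it back an eighth of a turn (45 degrees) from where they first touched, and let go. Leave the small silver dose knob in the middle of the ring as it is set, and don't shift the mug, the salt shaker or the tin.

Things in the scene. Friction and masses are not known exactly. Their poses are not given: they have to be found in the camera images.
- grinder: grey coffee grinder, box 190 x 120 mm, flat deck 110 mm above the worktop, heavy, fixed. Origin on the worktop straight under the common upright axis of the two knobs; x points along the deck to the bean hopper, z up. A silver scale plate (radius 45 mm) lies flush in the deck round the knobs, long marks every 45 degrees, short ones every 15
- hopper_top (a point): top centre of the low brown bean hopper with black lid at the rear of the deck: 84 mm in diameter, centre 93 mm from the knobs' axis, top 37 mm above the deck. Keep clear of it
- ring_grip (a point): centre of the outer black ribbed grind ring, on the axis, 10 mm above the deck; x points to its white pointer. Ring 54 mm in diameter, side 1 to 17 mm above the deck, top at 19 mm: take it across its diameter from above at any yaw, fingertips just clear of the deck. It turns clockwise seen from above (yaw decreasing) towards burr contact with a drag of 0.06 N m and stays where left
- burr_axis (a point): the knobs' common axis at deck height, over the burrs inside the grinder. First contact comes 1.05 to 1.4 rad clockwise from the ring's start, unmarked, different each time. There the torque jumps from 0.06 to 0.2 N m, then rises 4 N m per rad as the springy burr mount yields: 0.3 to 0.5 is definite contact, over 0.8 N m (0.15 rad past it) ruins the burrs
- ring_pointer (a point): white pointer on top of the outer ring, 24 mm from the axis, 19 mm above the deck; x points radially outward
- dose_mark (a point): outer end of the red line on top of the inner dose knob: 13 mm from the axis, 36.5 mm above the deck. The dose knob is silver, 30 mm in diameter, on the same axis, from 19.5 to 36.5 mm above the deck, and turns very easily (0.012 N m): do not touch it
- mug: blue and white mug, 78 mm in diameter, 92 mm high, loose, beside the grinder on its +y side; origin at its underside
- salt: glass salt shaker with grey cap, 44 mm in diameter, 90 mm high, loose, on the grinder's -y side; origin at its underside
- tin: teal food tin, 75 mm in diameter, 58 mm high, loose, on the grinder's -y side, nearer the robot; origin at its underside
Not all that is in view belongs to the job. What is shaped like the grinder but pink is not meant.

How it is judged:
On the way:
1. the burrs are brought into definite contact by turning the outer ring clockwise (at least 0.25 N m) (distance between burr_buffer_c0 and burr_seat_c0 above 0.00039 m), for 0.1 s.
At the end, for the whole second after the job is handed in: the outer ring stands 45 degrees (within 11 degrees) back from the angle of first burr contact, the dose knob has kept its setting (mark within 3 mm), and mug, salt shaker and tin are within 15 mm of where they stood (distance between grind_ring_c0 and burr_seat_c0 between 0.0176 and 0.02812 m and distance of dose_mark from where it was at the start of the episode below 0.003 m and distance of each of mug, salt, tin from where it was at the start of the episode below 0.015 m); the robot touches nothing.
It fails at once if the burrs are forced: more than 0.8 N m, 0.15 rad beyond first contact (distance between burr_buffer_c0 and burr_seat_c0 above 0.0045 m).
It fails at once if the inner dose knob is turned (its mark moves more than 3 mm) (distance of dose_mark from where it was at the start of the episode above 0.003 m).
It fails at once if the mug, salt shaker or tin is shifted by more than 15 mm (distance of any of mug, salt, tin from where it was at the start of the episode above 0.015 m).
It also fails if it takes over 58 s, if anything falls off the work surface, if the arm or the gripper's body presses on something with over 40 N, if the wrist force passes 120 N, or if a joint passes its speed limit or range.

## Working session

There is one attempt and no reset: what is moved stays moved. The work goes in short steps, each a Python script; the robot and the scene stay as the last script left them, time stands still between calls to the robot, and variables do not carry over. Pictures are saved under pics/ and viewed, at most 10 in all, crops included, and the job is handed in when it is done.

```bash
mkdir -p pics; ls; python3 - <<'E'
from rig import robot
import cv2,numpy as np
for n in("side","top"):
    f=robot.grab_frame(n);cv2.imwrite(f"pics/{n}0.png",f["color"][:,:,::-1]);print(n,f["fx"],f["fy"],f["cx"],f["cy"],np.round(f["extrinsics"],4).tolist())
print(robot.read_time(),robot.read_orientation(),robot.read_wrist_torque())
E
```

```text
pics
side 456.43460224931874 456.43460224931874 321.4978897710703 234.65256624667694 [[0.4749, -0.8801, 0.002, -0.2414], [-0.5741, -0.3115, -0.7572, 0.3547], [0.667, 0.3584, -0.6532, 0.6609], [0.0, 0.0, 0.0, 1.0]]
top 595.5862870163056 595.5862870163056 327.49237792920275 232.3115016261143 [[0.0061, -0.9998, 0.0175, -0.0457], [-0.9976, -0.0073, -0.0684, 0.4731], [0.0685, -0.017, -0.9975, 1.4588], [0.0, 0.0, 0.0, 1.0]]
0.1 [ 1.99533888e-01  9.79890689e-01 -6.77084618e-04 -8.28561127e-05] [0.0098575  0.01711897 0.01469864]
```

View pics/side0.png

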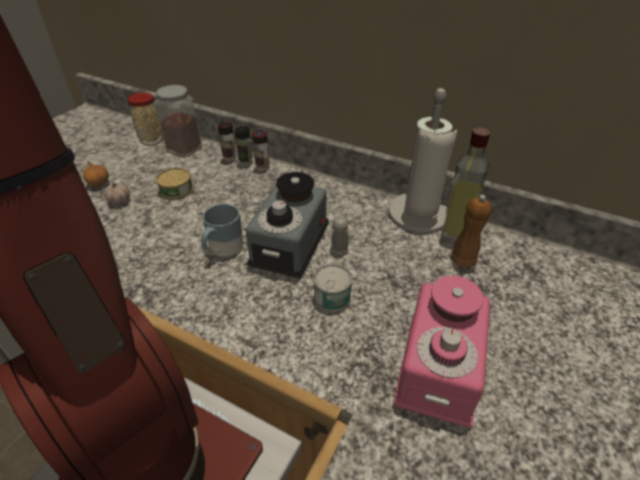

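View pics/top0.png

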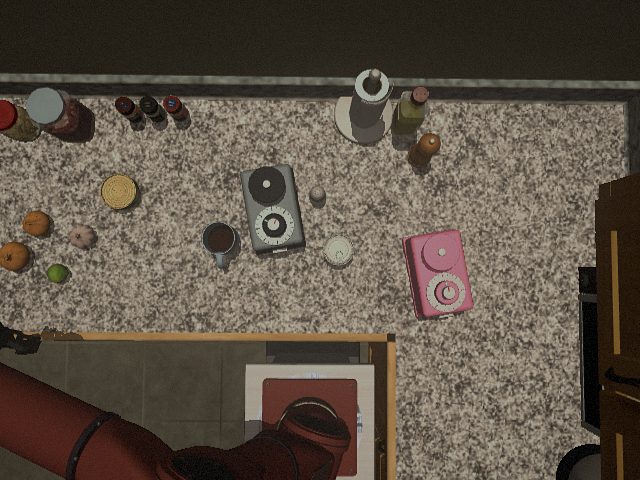

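The grey grinder's scale plate is at about (274,226) in the top view and (278,218) in the side view. Its hopper is at (267,185) in the top view. The mug is at (219,238), the salt at (317,194) and the tin at (338,250).

```bash
cat > h.py <<'E'
import numpy as np,cv2
def ray(f,u,v,z):
    E=f["extrinsics"];R,t=E[:3,:3],E[:3,3];c=-R.T@t
    d=R.T@np.array([(u-f["cx"])/f["fx"],(v-f["cy"])/f["fy"],1]);return c+d*(z-c[2])/d[2]
def proj(f,p):
    q=f["extrinsics"]@np.r_[p,1];return np.array([f["fx"]*q[0]/q[2]+f["cx"],f["fy"]*q[1]/q[2]+f["cy"]])
E
python3 - <<'E'
from h import *
from rig import robot
for n,b in(("top",(245,200,305,252)),("side",(240,185,320,245))):
    f=robot.grab_frame(n);im=f["color"];x0,y0,x1,y1=b
    g=cv2.cvtColor(im,cv2.COLOR_RGB2GRAY)[y0:y1,x0:x1]
    m=(g>120).astype(np.uint8);m=cv2.morphologyEx(m,cv2.MORPH_CLOSE,np.ones((3,3)))
    cs,_=cv2.findContours(m,cv2.RETR_EXTERNAL,cv2.CHAIN_APPROX_NONE);c=max(cs,key=cv2.contourArea)
    e=cv2.fitEllipse(cv2.convexHull(c));print(n,e,cv2.boundingRect(c));u,v=e[0][0]+x0,e[0][1]+y0
    print((u,v),ray(f,u,v,.110))
    if n=="top":
        for nm,p,z in(("hop",(267,185),.147),("mug",(219,238),.092),("salt",(317,194),.09),("tin",(338,250),.058)):print(nm,ray(f,*p,z))
    w=im[y0:y1,x0:x1,::-1];cv2.imwrite(f"pics/{n}_c.png",cv2.resize(w,None,fx=9,fy=9,interpolation=cv2.INTER_CUBIC))
E
```

```text
top ((29.856521606445312, 23.992679595947266), (39.183502197265625, 42.24758529663086), 32.683143615722656) (10, 2, 42, 43)
(274.8565216064453, 223.99267959594727) [0.48539027 0.08125986 0.11      ]
hop [0.57086287 0.09746501 0.147     ]
mug [0.45297923 0.21273642 0.092     ]
salt [ 0.55889412 -0.01589952  0.09      ]
tin [ 0.42809565 -0.06731634  0.058     ]
side ((39.43450164794922, 33.67893981933594), (26.604961395263672, 43.82903289794922), 87.02825927734375) (18, 23, 44, 25)
(279.4345016479492, 218.67893981933594) [0.48375977 0.08565812 0.11      ]
```

View pics/top_c.png

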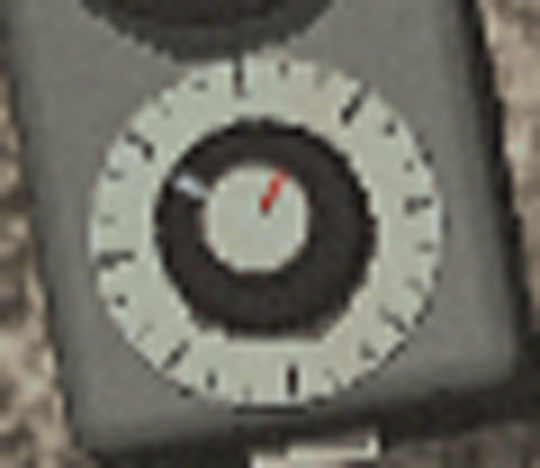

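The pointer sits at a world yaw of about 60°, and the grinder's x axis is at about 10°. The knob axis is near (0.483, 0.084). Next I'll approach with the finger line 115° from the hopper direction.

```bash
cat >> h.py <<'E'
from scipy.spatial.transform import Rotation as Ro
C=np.array([.483,.084])
def ori(yaw): # yaw of tool y axis (finger line), tool z down
    c,s=np.cos(yaw),np.sin(yaw);y=np.array([c,s,0]);z=np.array([0,0,-1.]);return Ro.from_matrix(np.c_[np.cross(y,z),y,z]).as_quat()
def yaw(q):
    y=Ro.from_quat(q).as_matrix()[:,1];return np.arctan2(y[1],y[0])
E
python3 - <<'E'
from h import *
from rig import robot
print("yaw now",yaw(robot.read_orientation()))
ok=[]
for k in(0,-1):
    y0=np.radians(125)+k*np.pi
    qs=[robot.inverse_kinematics([*C,.107],ori(y0+d)) for d in(.05,0,-.8,-1.55)]
    print(k,[None if q is None else np.round(q,2).tolist() for q in qs])
    if all(q is not None for q in qs): ok.append((abs(np.array(qs)[:,6]).max(),y0))
y0=min(ok)[1]; print("use",y0)
robot.reach([*C,.25],ori(y0));robot.move_gripper(.078,40)
print(robot.read_time(),robot.read_joint_pos(),robot.read_tcp_pos(),yaw(robot.read_orientation()))
for n in("side","top"):
    f=robot.grab_frame(n);cv2.imwrite(f"pics/{n}1.png",f["color"][:,:,::-1])
    u,v=proj(f,[*C,.11]).astype(int)
    if n=="side":cv2.imwrite("pics/s1c.png",cv2.resize(f["color"][v-90:v+50,u-80:u+80,::-1],None,fx=4,fy=4,interpolation=cv2.INTER_CUBIC))
print(robot.read_ft_force(),robot.read_wrist_torque())
E
```

```text
yaw now 1.1690256849433733
0 [[-0.67, 0.12, 0.43, 2.01, -0.06, 1.02, 2.02], [-0.67, 0.12, 0.44, 2.01, -0.06, 1.02, 1.97], [-0.72, 0.12, 0.49, 2.02, -0.07, 1.02, 1.18], [-0.76, 0.12, 0.53, 2.02, -0.07, 1.02, 0.44]]
-1 [[-0.83, 0.12, 0.61, 2.02, -0.08, 1.02, -1.09], [-0.83, 0.12, 0.61, 2.02, -0.08, 1.02, -1.14], [-0.85, 0.12, 0.63, 2.02, -0.08, 1.02, -1.94], [-1.36, 0.25, 1.25, 2.04, -0.28, 1.04, -2.49]]
use 2.181661564992912
2.475 [-0.73027007 -0.02305414  0.46356661  1.8338702   0.01072915  1.32850031
  1.91290165] [0.48299392 0.084432   0.24993558] 2.182287240323356
[ 0.33027596 -0.4293676  -0.09152692] [ 0.05879097  0.02720761 -0.0432465 ]
```

View pics/s1c.png

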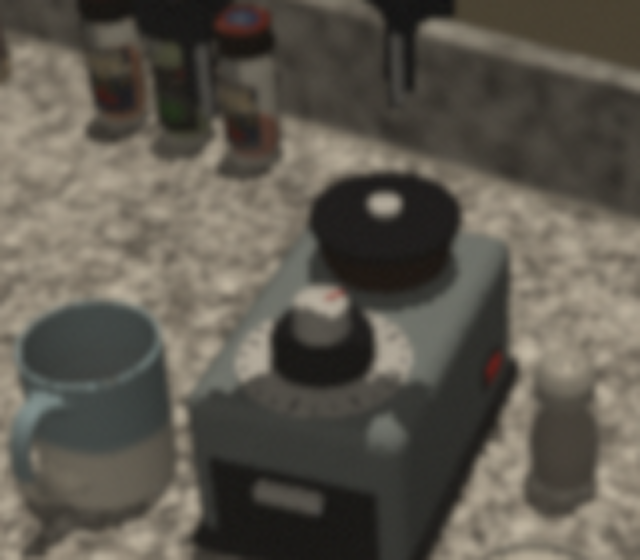

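The side crop shows the ring and plate centred at about (322,366), against my projected (320,360). That agrees to within 2–3 mm. The way down is clear, so I'll descend and grip.

```bash
python3 - <<'E'
from h import *
from rig import robot
robot.move_l([*C,.15],vel=.12);print(robot.read_ft_force())
robot.move_l([*C,.107],vel=.05);print(robot.read_ft_force(),robot.read_wrist_torque())
robot.move_gripper(.05,40);robot.pause(.3)
print(robot.read_finger_gap(),robot.read_grasp_force(),robot.read_ft_force(),robot.read_wrist_torque(),robot.read_tcp_pos(),robot.read_time())
f=robot.grab_frame("side");u,v=proj(f,[*C,.11]).astype(int)
cv2.imwrite("pics/s2c.png",cv2.resize(f["color"][v-90:v+50,u-80:u+80,::-1],None,fx=4,fy=4,interpolation=cv2.INTER_CUBIC))
E
```

```text
[ 0.20283947 -0.43464788  0.01899214]
[-0.38418866 -0.49927566  0.16457358] [-0.01692707 -0.01071    -0.00456225]
0.052205587268184556 40.71949856355786 [-1.81107728 -0.09214929  5.58813092] [-0.37318394  0.2391297  -0.00124785] [0.48344926 0.08381695 0.10772226] 5.2167
```

View pics/s2c.png

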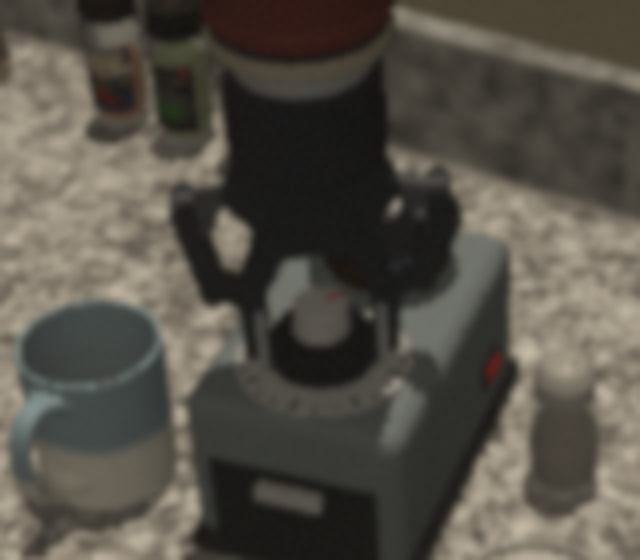

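The fingers straddle the ring and are clear of the dose knob at (322,315). Now I'll turn clockwise under torque supervision.

```bash
cat > turn.py <<'E'
from h import *
from rig import robot
import json
Y0=np.radians(125)
def rd(): return yaw(robot.read_orientation()),np.mean([robot.read_wrist_torque()[2] for _ in range(3)])
robot.move_l([*C,.108],vel=.03)
log=[];d=0;pos=robot.read_tcp_pos();hit=0
print(robot.read_ft_force(),rd(),robot.read_time())
while d>-1.53 and robot.read_time()<45:
    d-=.1 if d>-.85 else .02
    robot.reach([*C,.108],ori(Y0+d))
    y,t=rd();log.append((d,y-Y0,t,robot.read_time()))
    base=np.median([l[2] for l in log[-12:]]) if len(log)>3 else t
    if t-base>.22 or abs(t)>.38: break
for l in log: print(*np.round(l,3))
print(robot.read_ft_force(),robot.read_tcp_pos(),robot.read_finger_gap(),robot.read_time())
json.dump(log,open("log.json","w"))
E
python3 turn.py
```

```text
[ 3.8688382  -1.04304999 -3.77593857] (np.float64(2.1815684387572247), np.float64(-0.019922998205007175)) 5.5167
-0.1 -0.098 -0.122 5.767
-0.2 -0.196 -0.122 6.017
-0.3 -0.296 -0.086 6.267
-0.4 -0.396 -0.089 6.517
-0.5 -0.496 -0.084 6.767
-0.6 -0.595 -0.093 7.017
-0.7 -0.696 -0.012 7.267
-0.8 -0.796 -0.047 7.517
-0.9 -0.896 -0.026 7.767
-0.92 -0.915 -0.131 8.017
-0.94 -0.935 -0.032 8.267
-0.96 -0.955 -0.047 8.517
-0.98 -0.975 -0.017 8.767
-1.0 -0.995 -0.05 9.017
-1.02 -1.015 -0.068 9.267
-1.04 -1.035 -0.09 9.517
-1.06 -1.055 -0.068 9.767
-1.08 -1.075 -0.041 10.017
-1.1 -1.095 -0.042 10.267
-1.12 -1.115 -0.129 10.517
-1.14 -1.135 -0.068 10.767
-1.16 -1.155 -0.061 11.017
-1.18 -1.175 -0.076 11.267
-1.2 -1.195 -0.098 11.517
-1.22 -1.215 -0.027 11.767
-1.24 -1.235 -0.057 12.017
-1.26 -1.254 0.188 12.267
[ 4.55319767 -1.38115928 -5.89231025] [0.483278   0.08398923 0.10802111] 0.05199591502744021 12.2667
```

```bash
cat > step.py <<'E'
from h import *
from rig import robot
import sys
Y0=np.radians(125)
def avg(n=15):
    a=[]
    for _ in range(n): robot.pause(.03);a.append(robot.read_wrist_torque()[2])
    return np.mean(a),np.std(a)/n**.5
print("hold",avg(),yaw(robot.read_orientation())-Y0)
for d in map(float,sys.argv[1:]):
    robot.reach([*C,.108],ori(Y0+d));print(d,yaw(robot.read_orientation())-Y0,avg(),robot.read_ft_force(),robot.read_time())
E
python3 step.py -1.27
```

```text
hold (np.float64(0.20556072827806401), np.float64(0.008595898402158238)) -1.2542626615740642
-1.27 -1.264221779133443 (np.float64(0.27432746319884477), np.float64(0.004955854419108769)) [ 6.03041034 -1.53109992 -5.43146292] 13.5167
```

```bash
python3 step.py -1.28 && python3 - <<'E'
from h import *
from rig import robot
Y0=np.radians(125)
for d in np.linspace(-1.2,-.448,8): robot.reach([*C,.108],ori(Y0+d))
robot.pause(.3);print(yaw(robot.read_orientation())-Y0,robot.read_wrist_torque(),robot.read_time())
robot.move_gripper(.078);robot.pause(.2)
robot.move_l([*C,.16],vel=.08);robot.move_l([*C,.28],vel=.15)
robot.reach([.42,.40,.30],robot.read_orientation())
print(robot.read_time(),robot.read_ft_force(),robot.read_tcp_pos())
f=robot.grab_frame("top");cv2.imwrite("pics/top3.png",f["color"][:,:,::-1])
cv2.imwrite("pics/t3c.png",cv2.resize(f["color"][200:252,245:305,::-1],None,fx=9,fy=9,interpolation=cv2.INTER_CUBIC))
E
```

```text
hold (np.float64(0.26363151929228384), np.float64(0.006698144052485455)) -1.2641574699612428
-1.28 -1.274213563500072 (np.float64(0.29092672724003626), np.float64(0.008786012683266474)) [ 4.35433918 -1.64156472 -5.62107024] 14.7667
-0.4426094244354666 [-0.465837   -1.06778657  0.00979063] 17.0667
20.6167 [ 0.18221195 -0.60977927 -0.38604792] [0.42119182 0.39831623 0.29999403]
```

View pics/t3c.png

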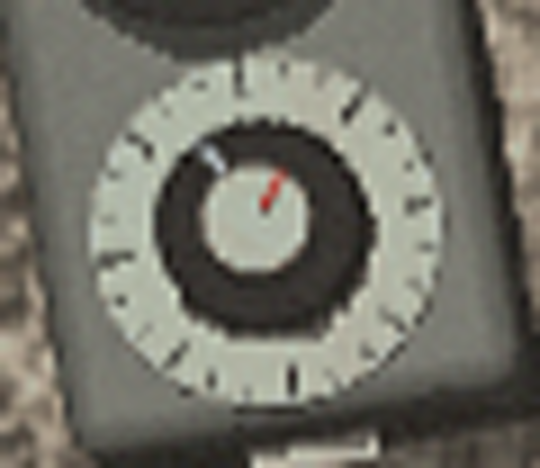

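View pics/top3.png

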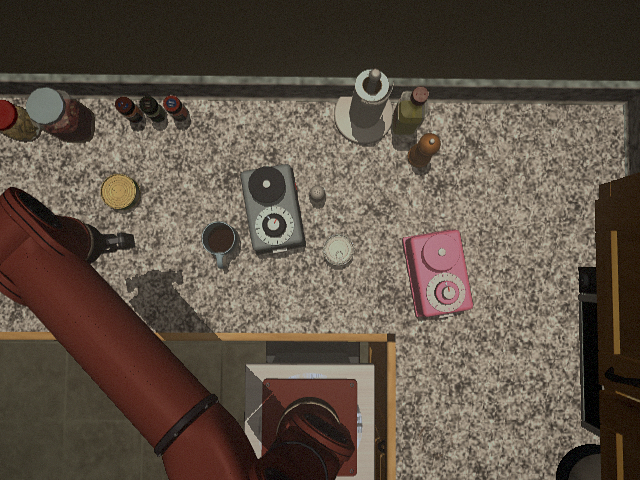

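The pointer moved from (190,185) to (212,157), which is about 24° net clockwise against 25° commanded. The dose mark is unchanged at (280,178), and the mug, salt and tin haven't moved.

```bash
python3 -c "
from rig import robot
print(robot.sign_off())"
```

```text
the job is handed in; nothing more can be done
None
```

I turned the ring clockwise until the burrs touched, about 1.24 rad from its start (at least 0.29 N m felt), then back about 45° and let go. The job is handed in; the final image shows the dose knob, mug, salt shaker and tin unmoved.

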